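# Put the baking tools away: measures on the balance rack, small tools under the box flap

## Robot

A 7-joint arm with a two-finger parallel gripper is mounted at the origin on a cart in front of the work surface, level with it; the furniture and walls round the work are solid. World frame = base frame: x ahead of the robot, y to its left, z up, the work surface at z = 0. Lengths are in m, angles in rad, forces in N, time in s.
With the tool pointing down it reaches from about 0.35 to 0.775 m from the base axis. Payload 3.1 kg.
Tool frame: the origin (TCP) lies at the very end of the fingers, on their centre line; the grasp point (between the pads) lies env.grip_depth behind it (env.grip_depth is the distance from the TCP to the grasp point, in m); z points along the fingers, y is the line along which they close (so a half turn about z gives the same grasp; the last joint's range is limited). The gripper opens to 85 mm and grips with 20 to 120 N. Pads are 22 mm wide; open, the fingers measure 114 mm over their backs; the gripper's body (76 mm by 85 mm) begins 54 mm behind the grasp point. The pads swing forward as they close: fully open they stand 13 mm farther back than shut.
Start: joints at [-1.328, 0.311, 0.014, 1.512, -0.004, 1.319, -0.027], TCP at [0.155, 0.528, 0.231] pointing down, gripper open.
Joint ranges: [-2.7, 2.7], [-0.3, 1.91], [-1.27, 1.3], [0.12, 2.57], [-1.44, 4.58], [0.2, 2.03], [-3.05, 3.05]. Speed limits (rad/s): [2.79, 2.79, 3.14, 3.14, 3.14, 3.14, 3.14].

## Interface

Orientations are given as a 3x3 rotation matrix whose columns are the frame's x, y, z axes.
In Python, from workcell import env gives the robot as it stands.
- The arm moves only by the shell command python3 steer.py 'ROWS' [OPENING] [FORCE]. ROWS is rows parted by semicolons, their numbers by spaces, 1 to 12 of them, each of 4 numbers: dx, dy, dz in m, then a turn about the tool's z in rad; each row is the pose to reach, as a shift and turn from the pose commanded when the command began, along the tool's axes at that moment; what a row does not reach only later rows make up. A row lasts 1/8 s, in which the tool goes at most 0.0625 m and 0.188 rad, less where a joint would pass 70% of its speed; a pose out of reach is approached as far as the arm can. OPENING is the finger opening in m, set as the command begins (- or left out keeps the last). The fingers move at their own pace and stop on an object; FORCE is the grip in N (left out, the last holds). Time passes only in rows, so rows that do not move let the fingers close. It prints the time, the measured TCP pose, the force, the opening and the grip force at its end.
- env.get_state(): the state, without advancing time (a new reading comes with each control period).
- env.capture(name): name is "scene" or "top"; returns a dict with "img" (480x640x3 uint8, red, green, blue), "K" (3x3 intrinsics, pixels), "k1" (the pictures are not rectified: a ray, as slopes to the right and down, at radius r is drawn at 1 + k1 r^2 times it, then the intrinsics apply), "R" (3x3) and "t" (3): a world point X has camera coordinates R X + t. Camera axes: x right, y down, z forward; pixel columns grow to the right and rows downward; lengths in m; the calibration is good to about 2 mm. A picture is of the moment at which its call begins. There is no depth.
- env.hand_in(): hands the job in; it is judged then, once.
The state is a dict: "time_s": time; "joint_pos": joint angles; "qvel": joint speeds; "joint_torque": joint torques, N m; "position": TCP position; "ee_rot": TCP orientation; "contact_force": force on the tool from outside, world axes, zero at the start; "wrist_torque": the same for the moment, N m; "width": finger opening in m; "grip_force": force on a finger pad.
Only numpy, scipy, OpenCV 4.12 (cv2) and the standard library are available. Lean on these libraries where they do the work, as an engineer would, in place of code of your own. Each camera call takes 0.05 s, during which the arm holds its last target. There are 200 camera calls.

## Task

Put the baking tools away. Hang every hooked measure by its hook on the pivoting bar, one to each place between two collars, alternately left and right so that the bar is never dragged down by two on one side with none on the other. Lift the flap of the wooden cutlery box, lay the small tools that are out (peeler, teaspoon, clip peg) in the lower tier beneath it, and shut the flap again fully; leave the garlic, the jar and the lemon where they are.

Things in the scene. Friction and masses are not known exactly. Their poses are not given: they have to be found in the camera images.
- rack: the balance rack: a dark steel foot 70x160x12 mm fixed on the hob glass (5 mm above the worktop) with a steel post (12x14 mm) in its middle that carries the pivoting bar. Origin: centre of the foot's underside. Its y axis runs along the bar when level, its x axis points away from the robot (rack yaw is small)
- bar (a joint): tilt of the bar (rad): 0 level, positive = left (+y) end up, stops at +-0.26. Round steel rod, 12 mm thick, 344 mm long, axis and pivot 172 mm above the underside of the foot; black end balls. A weak spring (1.03 N m/rad) levels it, a damper (0.25 N m s/rad) slows it. One measure alone at an outer place tilts it 0.16, at an inner place 0.07; two on one side with none oppopoint 0.235
- place0 (a point): hanging place 0 on the bar (left outer): a 26 mm wide stretch of rod between two black collars (20 mm diameter, 6 mm thick). The point lies on top of the rod, midway between the collars; the place is 140 mm from the pivot. Its frame is the bar's: y along the bar, x away from the robot
- place1 (a point): hanging place 1 on the bar (left inner): a 26 mm wide stretch of rod between two black collars (20 mm diameter, 6 mm thick). The point lies on top of the rod, midway between the collars; the place is 65 mm from the pivot. Its frame is the bar's: y along the bar, x away from the robot
- place2 (a point): hanging place 2 on the bar (right inner): a 26 mm wide stretch of rod between two black collars (20 mm diameter, 6 mm thick). The point lies on top of the rod, midway between the collars; the place is 65 mm from the pivot. Its frame is the bar's: y along the bar, x away from the robot
- place3 (a point): hanging place 3 on the bar (right outer): a 26 mm wide stretch of rod between two black collars (20 mm diameter, 6 mm thick). The point lies on top of the rod, midway between the collars; the place is 140 mm from the pivot. Its frame is the bar's: y along the bar, x away from the robot
- measure0: hooked steel measure, 0.12 kg (may be absent: None). Cup 46 mm wide, 44 high. A flat stem (7x10 mm) rises on its -x side to a roof 10 mm wide (y), underside 105 mm up, that ends in a lip at x = 12 to 19 mm, 14 mm deep. On the roof, over the cup's axis, a black grip 26 (x) x 12 (y) mm, z = 112 to 154 mm. Origin: centre of the cup's underside, z up; stands on the cup at first
- measure1: hooked steel measure, 0.12 kg (may be absent: None). Cup 46 mm wide, 44 high. A flat stem (7x10 mm) rises on its -x side to a roof 10 mm wide (y), underside 105 mm up, that ends in a lip at x = 12 to 19 mm, 14 mm deep. On the roof, over the cup's axis, a black grip 26 (x) x 12 (y) mm, z = 112 to 154 mm. Origin: centre of the cup's underside, z up; stands on the cup at first
- measure2: hooked steel measure, 0.12 kg (may be absent: None). Cup 46 mm wide, 44 high. A flat stem (7x10 mm) rises on its -x side to a roof 10 mm wide (y), underside 105 mm up, that ends in a lip at x = 12 to 19 mm, 14 mm deep. On the roof, over the cup's axis, a black grip 26 (x) x 12 (y) mm, z = 112 to 154 mm. Origin: centre of the cup's underside, z up; stands on the cup at first
- measure3: hooked steel measure, 0.12 kg (may be absent: None). Cup 46 mm wide, 44 high. A flat stem (7x10 mm) rises on its -x side to a roof 10 mm wide (y), underside 105 mm up, that ends in a lip at x = 12 to 19 mm, 14 mm deep. On the roof, over the cup's axis, a black grip 26 (x) x 12 (y) mm, z = 112 to 154 mm. Origin: centre of the cup's underside, z up; stands on the cup at first
- measure0_hook (a point): middle of the hook roof's underside, which lies on the rod when hung (at x = -1.5 mm, z = 105 mm of the measure). Hook mouth between stem (inner face x = -15 mm) and lip (x = +12); open towards +x between lip and cup (47 mm). The cup hangs under the rod: from the robot's side, stem towards the robot, lip above and cup below the rod, move along +x, then lower
- measure1_hook (a point): middle of the hook roof's underside, which lies on the rod when hung (at x = -1.5 mm, z = 105 mm of the measure). Hook mouth between stem (inner face x = -15 mm) and lip (x = +12); open towards +x between lip and cup (47 mm). The cup hangs under the rod: from the robot's side, stem towards the robot, lip above and cup below the rod, move along +x, then lower
- measure2_hook (a point): middle of the hook roof's underside, which lies on the rod when hung (at x = -1.5 mm, z = 105 mm of the measure). Hook mouth between stem (inner face x = -15 mm) and lip (x = +12); open towards +x between lip and cup (47 mm). The cup hangs under the rod: from the robot's side, stem towards the robot, lip above and cup below the rod, move along +x, then lower
- measure3_hook (a point): middle of the hook roof's underside, which lies on the rod when hung (at x = -1.5 mm, z = 105 mm of the measure). Hook mouth between stem (inner face x = -15 mm) and lip (x = +12); open towards +x between lip and cup (47 mm). The cup hangs under the rod: from the robot's side, stem towards the robot, lip above and cup below the rod, move along +x, then lower
- box: the cutlery box, fixed, of pale wood, 150 (x) x 230 (y) x 64 mm outside, walls 7 mm, inner floor 7 mm above the worktop. Origin: centre of its underside; x away from the robot. Its lower tier is the 136 x 216 x 38 mm space under the flap
- flap (a joint): opening of the divider flap (rad): 0 shut (level inside the box, upper face 50 mm above the worktop, 14 mm below the rim); opens upward about its far (+x) edge to 1.75; stiff hinge (0.16 N m), stays where left. Darker wood, 130x210x5 mm; near its front edge, 108 mm from the hinge, a tab 26 (x) x 12 (y) mm, 42 mm high; pinched across y it can turn between the pads
- flap_tab (a point): point in the flap's tab, 27 mm above the flap's upper face, 15 mm below the tab's top; moves with the flap
- flap_hinge (a point): middle of the flap's hinge line, which runs along the box's y, 67 mm behind the box's centre, 47.5 mm up
- peeler: vegetable peeler with a black handle, 170 (x) x 25 (y) x 18 (z) mm, lying flat. Origin: centre of its underside; length along x. May be absent
- teaspoon: steel teaspoon, 130 (x) x 26 (y) x 11 (z) mm, lying flat; low in the middle, so take it with the fingertips nearly on the worktop. Origin: centre of its underside; length along x. May be absent
- peg: wooden clip peg, 15 (x) x 72 (y) x 12 (z) mm, lying flat. Origin: centre of its underside; length along y. May be absent
- garlic: bystander: a garlic bulb of 60 mm; origin at the middle of its underside
- jar: bystander: glass jar with a red lid, 66 mm wide, 100 mm tall; origin at the middle of its underside
- lemon: bystander: a lemon, 71x53x51 mm; origin at the middle of its underside

How it is judged:
On the way:
1. the flap of the box is lifted well open (value of joint flap above 1.2 rad), for 0.2 s.
At the end, for the whole second after the job is handed in: Each measure present hangs at rest, hook roof within 18 mm of the top of the bar at a place, leaning under 0.4 rad; each small tool present lies at rest in the lower tier (origin inside the walls, under the flap); flap shut to 0.06 rad; bar tilt under 0.2 rad ((distance between measure0_hook and place0 below 0.018 m or distance between measure0_hook and place1 below 0.018 m or distance between measure0_hook and place2 below 0.018 m or distance between measure0_hook and place3 below 0.018 m) and angle between each of measure0, measure1, measure2, measure3's own z axis and vertical below 0.4 rad and linear speed of each of measure0, measure1, measure2, measure3, peeler, teaspoon, peg below 0.03 m/s and (distance between measure1_hook and place0 below 0.018 m or distance between measure1_hook and place1 below 0.018 m or distance between measure1_hook and place2 below 0.018 m or distance between measure1_hook and place3 below 0.018 m) and (distance between measure2_hook and place0 below 0.018 m or distance between measure2_hook and place1 below 0.018 m or distance between measure2_hook and place2 below 0.018 m or distance between measure2_hook and place3 below 0.018 m) and (distance between measure3_hook and place0 below 0.018 m or distance between measure3_hook and place1 below 0.018 m or distance between measure3_hook and place2 below 0.018 m or distance between measure3_hook and place3 below 0.018 m) and x of peeler in the frame of box between -0.07 and 0.07 m and y of peeler in the frame of box between -0.11 and 0.11 m and z of each of peeler, teaspoon, peg in the frame of box below 0.044 m and x of teaspoon in the frame of box between -0.07 and 0.07 m and y of teaspoon in the frame of box between -0.11 and 0.11 m and x of peg in the frame of box between -0.07 and 0.07 m and y of peg in the frame of box between -0.11 and 0.11 m and value of joint flap below 0.06 rad and value of joint bar between -0.2 and 0.2 rad); the robot touches nothing.
It fails at once if the bar tilts more than 0.2 rad either way (two measures on one side and none on the other) (value of joint bar above 0.2 rad or value of joint bar below -0.2 rad).
It fails at once if the garlic, jar or lemon is moved by more than 4 cm (distance of any of garlic, jar, lemon from where it was at the start of the episode above 0.04 m).
Of measure0, measure1, measure2, measure3 only 2 to 4 are there at a start; the rules pass over those that are not, and their reading is None.
Of peeler, teaspoon, peg only 2 to 3 are there at a start; the rules pass over those that are not, and their reading is None.
At some moment in a run one of peeler, teaspoon, peg may be knocked a few centimetres aside while the robot is not near it.
It also fails if it takes over 210 s, if anything falls off the work surface, if the arm or the gripper's body presses on something with over 40 N, if the wrist force passes 120 N, or if a joint passes its speed limit or range.

## Working session

There is one attempt and no reset: what is moved stays moved. The work goes in short steps, Python scripts to look and compute and a shell command to move; the robot and the scene stay as the last step left them, time stands still between calls to the robot, and variables do not carry over. Pictures are saved under pics/ and viewed, at most 14 in all, crops included, and the job is handed in when it is done.

```bash
ls; mkdir -p pics; cat > h.py <<'E'
import numpy as np, cv2
from workcell import env
def cap(n,save=None):
    c=env.capture(n)
    if save: cv2.imwrite('pics/'+save+'.png',cv2.cvtColor(c['img'],cv2.COLOR_RGB2BGR))
    return c
def ray(c,u,v):
    K=np.array(c['K']);R=np.array(c['R']);t=np.array(c['t'])
    p=cv2.undistortPoints(np.array([[[float(u),float(v)]]]),K,np.array([c['k1'],0,0,0.]),None,None).ravel()
    d=R.T@np.array([p[0],p[1],1]); o=-R.T@t
    return o,d
def onz(c,u,v,z):
    o,d=ray(c,u,v); return o+d*(z-o[2])/d[2]
def proj(c,X):
    X=np.atleast_2d(np.array(X,float))
    return cv2.projectPoints(X,cv2.Rodrigues(np.array(c['R']))[0],np.array(c['t'],float),np.array(c['K']),np.array([c['k1'],0,0,0.]))[0].reshape(-1,2)
def two(c1,p1,c2,p2):
    A=[];b=[]
    o1,d1=ray(c1,*p1);o2,d2=ray(c2,*p2)
    s=np.linalg.lstsq(np.c_[d1,-d2],o2-o1,rcond=None)[0]
    a=o1+d1*s[0];e=o2+d2*s[1];return (a+e)/2,np.linalg.norm(a-e)
E
python3 - <<'E'
from h import *
np.set_printoptions(precision=4,suppress=True)
for n in('scene','top'):
    c=cap(n,n+'0');print(n,-np.array(c['R']).T@c['t'],c['K'][0][0],c['k1'])
s=env.get_state();print(s['position'],s['ee_rot'],env.grip_depth,s['time_s'])
E
```

```text
pics
steer.py
workcell.py
scene [ 0.2289 -0.7171  1.0561] 498.8193126186712 -0.03849426516088387
top [ 0.483  -0.0693  1.5326] 571.7275530058486 -0.0597258717915566
[0.1543 0.5272 0.2303] [[-0.9597  0.2809 -0.0005]
 [ 0.2809  0.9597 -0.0021]
 [-0.0001 -0.0021 -1.    ]] 0.0187 0.1
```

View pics/scene0.png

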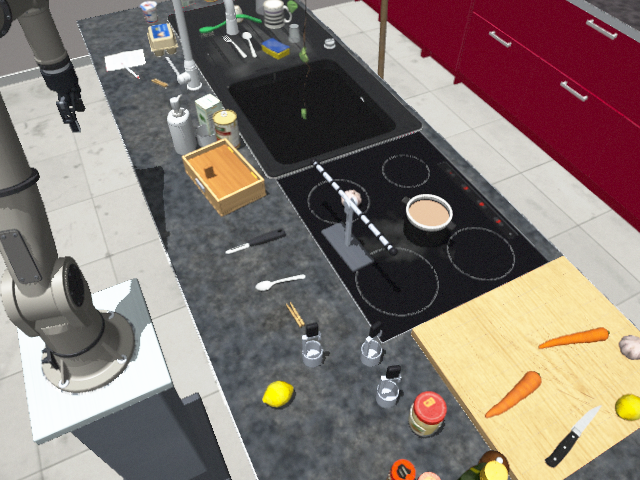

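View pics/top0.png

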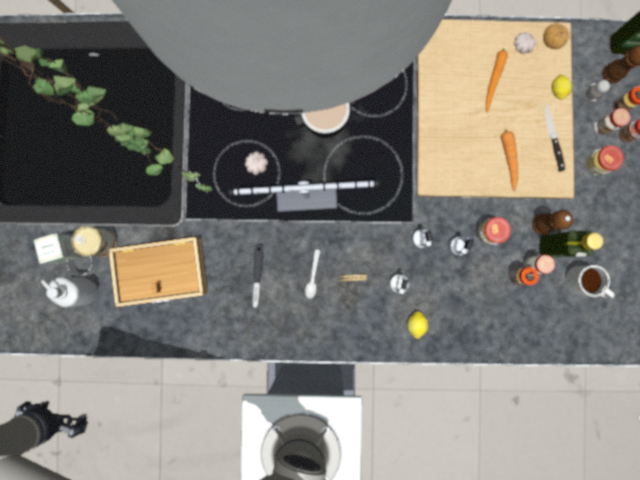

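The scene view shows three measures at about (312,350), (372,348) and (388,390). The peeler is at (255,242), the spoon at (280,283), the peg at (295,314), the box at (224,175) and the rack bar runs (317,164)–(390,248). I'll take enlarged crops of both views next.

```bash
python3 - <<'E'
import cv2,numpy as np
s=cv2.imread('pics/scene0.png');t=cv2.imread('pics/top0.png')
def cr(i,x,y,w,h,f):
    o=cv2.resize(i[y:y+h,x:x+w],None,fx=f,fy=f,interpolation=cv2.INTER_CUBIC)
    for k in range(0,w,10): cv2.line(o,(k*f,0),(k*f,12 if k%50==0 else 5),(0,0,255),1)
    for k in range(0,h,10): cv2.line(o,(0,k*f),(12 if k%50==0 else 5,k*f),(0,0,255),1)
    return o
cv2.imwrite('pics/m.png',np.vstack([cr(s,290,310,130,100,6)]))
a=cr(t,385,220,95,80,5);b=cr(t,225,235,150,75,5)
c=np.zeros((400+375,760,3),np.uint8);c[:400,:475]=a;c[400:,:750]=b
cv2.imwrite('pics/m2.png',cv2.resize(c,(588,600)))
cv2.imwrite('pics/m3.png',cr(t,100,230,110,80,7))
E
```

```text
(no output)
```

View pics/m.png

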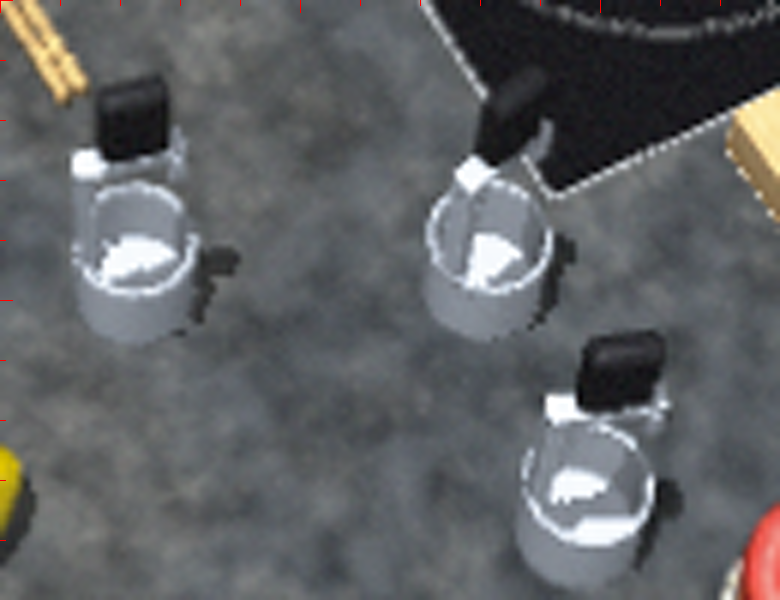

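View pics/m2.png

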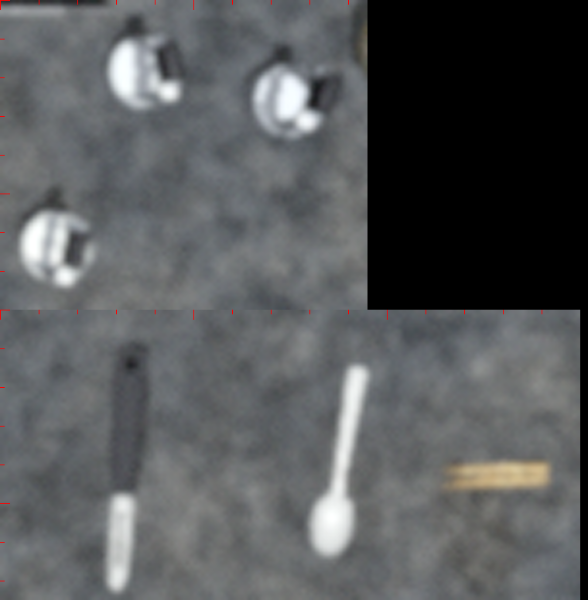

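The crops show the grips clearly. Scene grip centres in crop pixels are A(133,118), B(512,117) and C(622,371), and the roof ends and cup rims are visible too. Next step is to measure everything from these.

```bash
cat > meas.py <<'E'
from h import *
np.set_printoptions(precision=4,suppress=True)
cs=cap('scene');ct=cap('top')
f=lambda p:(290+p[0]/6-.4,310+p[1]/6-.4); g=lambda p:(385+p[0]/3.87-.4,220+p[1]/3.87-.4)
D=dict(A=((133,118),(74,250),(88,163),(180,155),(138,240)),B=((512,117),(168,62),(474,175),(545,140),(490,233)),C=((622,371),(325,95),(561,407),(660,408),(588,480)))
for k,(gs,gt,st,lp,rim) in D.items():
    P,e=two(cs,f(gs),ct,g(gt));a=onz(cs,*f(st),.112);b=onz(cs,*f(lp),.110)
    print(k,P,'err',e,'grip scene@.133',onz(cs,*f(gs),.133)[:2],'top@.14',onz(ct,*g(gt),.142)[:2],'stem',a[:2],'lip',b[:2],'yaw',np.degrees(np.arctan2(*(b-a)[[1,0]])),np.linalg.norm(b-a),'rim',onz(cs,*f(rim),.044)[:2])
# tools, top
hsv=cv2.cvtColor(ct['img'],cv2.COLOR_RGB2HSV)
q=lambda u,v:(225+u/3.87-.4,235+(v-309.5)/3.87-.4)
for n,a,b,z in(('peeler',(133,345),(116,590),.012),('spoon',(357,368),(329,556),.006),('peg',(445,478),(550,474),.01)):
    A=onz(ct,*q(*a),z);B=onz(ct,*q(*b),z);print(n,A[:2],B[:2],(A+B)[:2]/2,np.linalg.norm(A-B),'ang',np.degrees(np.arctan2(*(A-B)[[1,0]])))
E
python3 meas.py
```

```text
A [ 0.4559 -0.251   0.1323] err 0.0011420159561911873 grip scene@.133 [ 0.4552 -0.2511] top@.14 [ 0.4566 -0.2499] stem [ 0.4382 -0.2494] lip [ 0.4691 -0.2603] yaw -19.273785235839007 0.03280647322789987 rim [ 0.4558 -0.2529]
B [ 0.5754 -0.3096  0.1304] err 0.002049940588714672 grip scene@.133 [ 0.5734 -0.3104] top@.14 [ 0.5755 -0.3081] stem [ 0.5574 -0.3149] lip [ 0.5877 -0.3135] yaw 2.684805087814409 0.030435361694989373 rim [ 0.5741 -0.3095]
C [ 0.5565 -0.4089  0.1348] err 0.0002444709254144088 grip scene@.133 [ 0.557  -0.4082] top@.14 [ 0.5562 -0.4072] stem [ 0.5393 -0.4029] lip [ 0.5694 -0.4176] yaw -26.067648530497383 0.03355866551459038 rim [ 0.5559 -0.408 ]
peeler [0.5556 0.1198] [0.3871 0.1281] [0.4713 0.1239] 0.16877460149380136 ang -2.79564835613861
spoon [ 0.5424 -0.0348] [ 0.4126 -0.0177] [ 0.4775 -0.0263] 0.1308789279595568 ang -7.543404152729014
peg [ 0.4675 -0.0966] [ 0.4714 -0.1686] [ 0.4695 -0.1326] 0.07212860530469398 ang 93.07385102396535
```

View pics/m3.png

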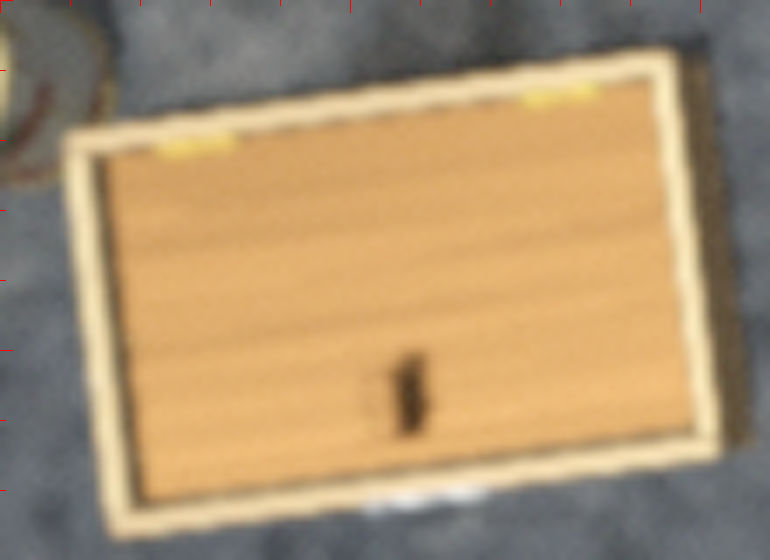

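```bash
python3 - <<'E'
import cv2,numpy as np
s=cv2.imread('pics/scene0.png');t=cv2.imread('pics/top0.png')
def cr(i,x,y,w,h,f):
    o=cv2.resize(i[y:y+h,x:x+w],None,fx=f,fy=f,interpolation=cv2.INTER_CUBIC)
    for k in range(0,w,10): cv2.line(o,(k*f,0),(k*f,12 if k%50==0 else 5),(0,0,255),1)
    for k in range(0,h,10): cv2.line(o,(0,k*f),(12 if k%50==0 else 5,k*f),(0,0,255),1)
    return o
c=np.zeros((600,800,3),np.uint8)
c[:200,:800]=cr(t,225,170,160,40,5)
a=cr(s,305,155,100,100,4);c[200:600,:400]=a
a=cr(s,175,130,100,100,4);c[200:600,400:]=a
cv2.imwrite('pics/r.png',c)
E
```

```text
(no output)
```

View pics/r.png

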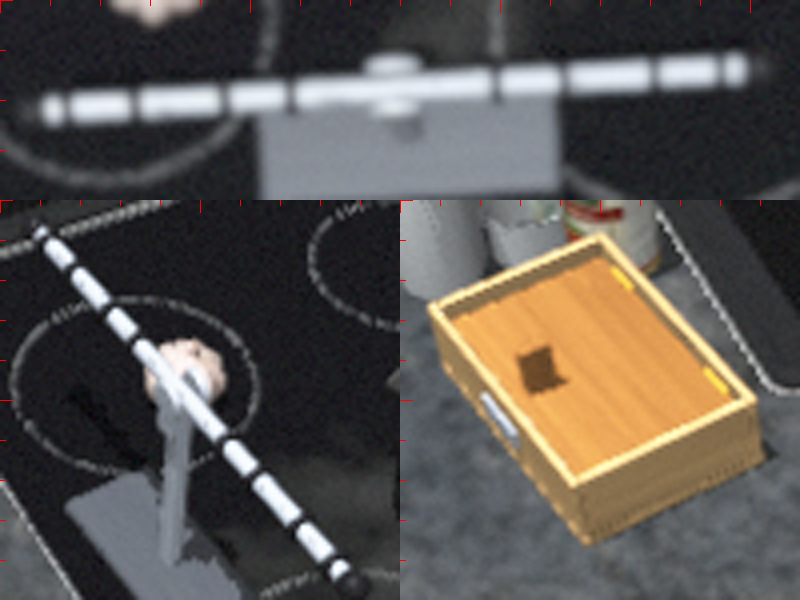

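The top crop shows the collars at crop x≈68/134/226/290/497/561/656/719, and the bar looks level. The box rim corners are (68,135), (675,50), (720,455) and (112,535) in m3. I'll turn these into rack and box poses and write a helper that prints tool-axis shifts.

```bash
cat > go.py <<'E'
# usage: go.py x y z [closing-direction deg]  -> shift in tool axes
import sys
from h import *
s=env.get_state();R=np.array(s['ee_rot']);p=np.array(s['position'])
a=[float(v) for v in sys.argv[1:]]
d=R.T@(np.array(a[:3])-p);psi=np.degrees(np.arctan2(R[1,1],R[0,1]))
t=0
if len(a)>3: t=-((a[3]-psi+90)%180-90)
print('shift %.4f %.4f %.4f turn %.3f'%(*d,np.radians(t)),'rows>=%.1f %.1f'%(np.linalg.norm(d)/.0625,abs(np.radians(t))/.188),'psi %.1f pos %s F %s w %.4f g %.1f t %.1f'%(psi,p.round(4),np.round(s['contact_force'],1),s['width'],s['grip_force'],s['time_s']),'q7 %.2f'%s['joint_pos'][6])
E
python3 - <<'E'
from h import *
np.set_printoptions(precision=4,suppress=True)
cs=cap('scene');ct=cap('top')
t=lambda u,v:(225+u/5-.4,170+v/5-.4); s=lambda u,v:(305+u/4-.4,155+(v-200)/4-.4)
for n,p in dict(p0=(101,107),p1=(258,96),p2=(529,80),p3=(687,71)).items(): print(n,onz(ct,*t(*p),.180))
L=two(cs,s(40,230),ct,t(33,110));Rr=two(cs,s(348,577),ct,t(763,67));print(L,Rr)
b=[onz(ct,100+u/7-.4,230+v/7-.4,.064) for u,v in((68,135),(675,50),(720,455),(112,535))]
b=np.array(b);print(b,b.mean(0)); 
for i in range(4): e=b[(i+1)%4]-b[i];print(np.linalg.norm(e),np.degrees(np.arctan2(e[1],e[0])))
print('tab top',onz(ct,100+407/7-.4,230+405/7-.4,.092),two(cs,(175+140/4-.4,130+(370-200)/4-.4),ct,(100+410/7-.4,230+395/7-.4)))
print('jar',onz(ct,494,229,.1),'lemon',onz(ct,418,324,.03),'garlic',onz(ct,256,162,.04))
E
python3 go.py .4555 -.2515 .18 70.7
```

```text
p0 [0.6733 0.1357 0.18  ]
p1 [0.6795 0.0606 0.18  ]
p2 [ 0.6889 -0.0686  0.18  ]
p3 [ 0.6943 -0.1438  0.18  ]
(array([0.6723, 0.1693, 0.1743]), np.float64(0.00015448245048990154)) (array([ 0.6933, -0.1781,  0.187 ]), np.float64(0.005159504777837462))
[[0.5339 0.5053 0.064 ]
 [0.5689 0.2774 0.064 ]
 [0.4198 0.2568 0.064 ]
 [0.3858 0.4838 0.064 ]] [0.4771 0.3808 0.064 ]
0.23056809014345486 -81.25958461664062
0.15049396167552448 -172.12975043841652
0.229560825919866 98.52948585490164
0.14963694572248398 8.25156928394871
tab top [0.4369 0.3656 0.092 ] (array([0.4374, 0.3726, 0.068 ]), np.float64(0.00501154556119294))
jar [ 0.5975 -0.4815  0.1   ] lemon [ 0.3512 -0.3029  0.03  ] garlic [0.7706 0.129  0.04  ]
shift -0.5078 -0.6632 0.0515 turn 0.052 rows>=13.4 0.3 psi 73.7 pos [0.1544 0.5276 0.2309] F [-0.5  0.1  0.7] w 0.0853 g 0.0 t 0.3 q7 -0.03
```

```bash
python3 go.py .437 .371 .14 98.4
```

```text
shift -0.3152 -0.0709 0.0910 turn -0.431 rows>=5.4 2.3 psi 73.7 pos [0.1544 0.5276 0.2309] F [-0.5  0.1  0.7] w 0.0853 g 0.0 t 0.3 q7 -0.03
```

```bash
python3 steer.py '-0.06 -0.014 0 -0.1;-0.12 -0.028 0.02 -0.25;-0.18 -0.042 0.04 -0.431;-0.24 -0.056 0.06 -0.431;-0.29 -0.067 0.08 -0.431;-0.315 -0.071 0.091 -0.431;-0.315 -0.071 0.091 -0.431;-0.315 -0.071 0.091 -0.431' 0.04 40; python3 go.py .437 .371 .058 98.4; python3 -c "
from h import *
c=cap('scene');i=cv2.cvtColor(c['img'],cv2.COLOR_RGB2BGR)[110:230,150:310]
cv2.imwrite('pics/t1.png',cv2.resize(i,None,fx=4,fy=4))"
```

```text
time_s: 1.3
position: [0.4357, 0.3725, 0.1405]
ee_rot: [[-0.989, -0.147, -0.001], [-0.147, 0.989, 0.001], [0.001, 0.001, -1.0]]
contact_force: [-1.1, 1.0, -0.4]
width: 0.0402
grip_force: 0.0
shift -0.0011 -0.0018 0.0825 turn 0.001 rows>=1.3 0.0 psi 98.5 pos [0.4357 0.3725 0.1405] F [-1.1  1.  -0.4] w 0.0402 g 0.0 t 1.3 q7 1.02
```

View pics/t1.png

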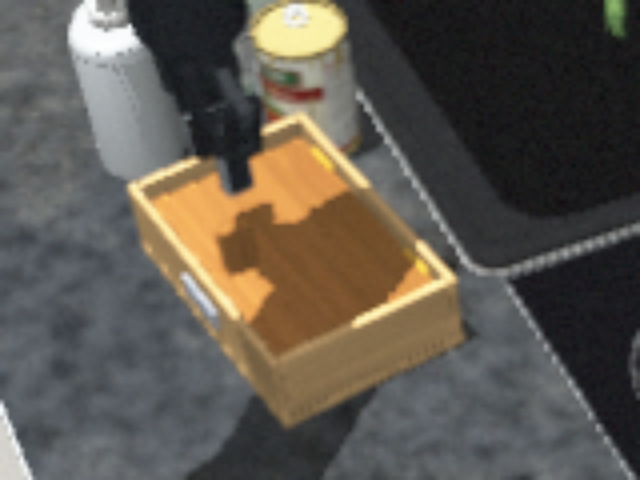

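The fingers hang above the box behind the tab at about (240,235), as expected at 14 cm height. I'll descend and pinch the tab.

```bash
python3 steer.py '-0.001 -0.001 0.04 0;-0.001 -0.001 0.065 0;-0.001 -0.001 0.082 0;-0.001 -0.001 0.082 0' && python3 steer.py '0 0 0 0;0 0 0 0;0 0 0 0;0 0 0 0;0 0 0 0;0 0 0 0' 0 60
```

```text
time_s: 1.85
position: [0.4365, 0.3709, 0.0576]
ee_rot: [[-0.989, -0.148, -0.002], [-0.148, 0.989, -0.001], [0.002, -0.001, -1.0]]
contact_force: [-0.5, -0.1, 0.9]
width: 0.04
grip_force: 0.0
time_s: 2.6
position: [0.4379, 0.3773, 0.0606]
ee_rot: [[-0.989, -0.15, 0.004], [-0.15, 0.989, 0.011], [-0.005, 0.01, -1.0]]
contact_force: [0.2, 9.2, -2.2]
width: 0.0115
grip_force: 59.8
```

```bash
python3 steer.py '-0.002 0.005 -0.01 0;-0.008 0.005 -0.021 0;-0.02 0.005 -0.04 0;-0.036 0.005 -0.056 0;-0.054 0.005 -0.068 0;-0.075 0.005 -0.077 0;-0.096 0.005 -0.082 0;-0.119 0.005 -0.082 0;-0.141 0.005 -0.078 0;-0.147 0.005 -0.076 0;-0.147 0.005 -0.076 0' && python3 -c "
from h import *
c=cap('scene');i=cv2.cvtColor(c['img'],cv2.COLOR_RGB2BGR)[60:230,150:330]
cv2.imwrite('pics/t2.png',cv2.resize(i,None,fx=3,fy=3))"
```

```text
time_s: 3.98
position: [0.5795, 0.3989, 0.1339]
ee_rot: [[-0.989, -0.148, -0.006], [-0.148, 0.989, 0.002], [0.006, 0.003, -1.0]]
contact_force: [-4.9, 2.9, -2.3]
width: 0.0107
grip_force: 61.1
```

View pics/t2.png

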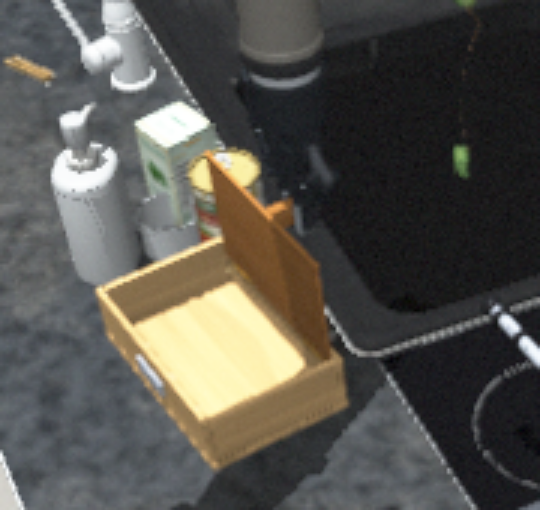

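The flap stands open at about 1.65 rad, with the tab facing away from the robot, so the inside of the box is free. I'll release it and go for measure A.

```bash
python3 steer.py '0 0 0 0;0 0 0 0;0 0 -0.05 0;0 0 -0.1 0;0 0 -0.15 0;0 0 -0.15 0' 0.04 60 && python3 go.py .4557 -.2515 .19 71
```

```text
time_s: 4.78
position: [0.5862, 0.3971, 0.2921]
ee_rot: [[-0.989, -0.144, 0.013], [-0.144, 0.99, 0.007], [-0.014, 0.005, -1.0]]
contact_force: [0.3, 0.2, -0.0]
width: 0.0396
grip_force: 0.0
shift 0.2240 -0.6235 0.0959 turn 0.476 rows>=10.7 2.5 psi 98.3 pos [0.5862 0.3971 0.2921] F [ 0.3  0.2 -0. ] w 0.0396 g 0.0 t 4.8 q7 1.14
```

```bash
python3 steer.py '0.02 -0.055 0 0;0.04 -0.11 0 0;0.06 -0.165 0 0;0.08 -0.22 0 0.1;0.1 -0.28 0 0.2;0.12 -0.335 0 0.3;0.14 -0.39 0 0.4;0.16 -0.445 0.01 0.476;0.18 -0.5 0.03 0.476;0.2 -0.555 0.06 0.476;0.222 -0.61 0.08 0.476;0.224 -0.6235 0.095 0.476' && python3 steer.py '0 0 0 0;0 0 0 0' && python3 go.py .4557 -.2515 .117 71
```

```text
time_s: 6.28
position: [0.4485, -0.259, 0.1887]
ee_rot: [[-0.943, 0.333, -0.001], [0.333, 0.943, -0.004], [-0.0, -0.004, -1.0]]
contact_force: [0.8, 0.5, 0.1]
width: 0.0402
grip_force: 0.0
time_s: 6.52
position: [0.4527, -0.2516, 0.1898]
ee_rot: [[-0.947, 0.322, 0.001], [0.322, 0.947, 0.0], [-0.001, 0.001, -1.0]]
contact_force: [0.2, -0.2, 0.3]
width: 0.0401
grip_force: 0.0
shift -0.0027 0.0010 0.0728 turn 0.003 rows>=1.2 0.0 psi 71.2 pos [ 0.4527 -0.2516  0.1898] F [ 0.2 -0.2  0.3] w 0.0401 g 0.0 t 6.5 q7 1.85
```

```bash
python3 steer.py '-0.003 0.001 0.04 0;-0.003 0.001 0.065 0;-0.003 0.001 0.073 0;-0.003 0.001 0.073 0' && python3 steer.py '0 0 0 0;0 0 0 0;0 0 0 0;0 0 0 0;0 0 0 0' 0 50 && python3 go.py .4557 -.2515 .25 94
```

```text
time_s: 7.02
position: [0.456, -0.252, 0.1169]
ee_rot: [[-0.947, 0.322, 0.001], [0.322, 0.947, -0.0], [-0.001, 0.0, -1.0]]
contact_force: [0.1, 0.1, 0.8]
width: 0.0402
grip_force: 0.0
time_s: 7.65
position: [0.4564, -0.2534, 0.1177]
ee_rot: [[-0.946, 0.324, 0.003], [0.324, 0.946, -0.001], [-0.003, -0.0, -1.0]]
contact_force: [-0.3, 0.2, 6.3]
width: 0.0115
grip_force: 50.6
shift 0.0008 0.0016 -0.1323 turn -0.400 rows>=2.1 2.1 psi 71.1 pos [ 0.4564 -0.2534  0.1177] F [-0.3  0.2  6.3] w 0.0115 g 50.6 t 7.7 q7 1.89
```

```bash
python3 steer.py '0 0 -0.05 0;0 0 -0.1 0;0 0 -0.11 -0.13;0 0 -0.11 -0.27;0 0 -0.11 -0.4;0 0 -0.11 -0.4;0 0 -0.11 -0.4' && python3 go.py .60 .0547 .2275 94
```

```text
time_s: 8.52
position: [0.4547, -0.2526, 0.2258]
ee_rot: [[-0.998, -0.068, -0.001], [-0.068, 0.998, 0.0], [0.001, 0.001, -1.0]]
contact_force: [0.3, -0.4, -1.2]
width: 0.0113
grip_force: 49.6
shift -0.1659 0.2967 -0.0017 turn -0.002 rows>=5.4 0.0 psi 93.9 pos [ 0.4547 -0.2526  0.2258] F [ 0.3 -0.4 -1.2] w 0.0113 g 49.6 t 8.5 q7 2.22
```

```bash
python3 steer.py '-0.02 0.045 -0.002 0;-0.05 0.095 -0.002 0;-0.08 0.145 -0.002 0;-0.11 0.195 -0.002 0;-0.14 0.245 -0.002 0;-0.158 0.28 -0.002 0;-0.166 0.297 -0.002 0;-0.166 0.297 -0.002 0;-0.166 0.297 -0.002 0' && python3 go.py .6812 .0609 .2275 94 && python3 -c "
from h import *
cs=cap('scene');ct=cap('top')
a=cv2.resize(cs['img'][140:270,270:420],None,fx=4,fy=4);b=cv2.resize(ct['img'][150:230,220:390],None,fx=3,fy=3)
o=np.zeros((600,600,3),np.uint8);o=np.zeros((530+0,600,3),np.uint8);o[:520,:600]=a
cv2.imwrite('pics/t3.png',cv2.cvtColor(o,cv2.COLOR_RGB2BGR))"
```

```text
time_s: 9.65
position: [0.5994, 0.0518, 0.2284]
ee_rot: [[-0.998, -0.066, -0.0], [-0.066, 0.998, -0.002], [0.001, -0.002, -1.0]]
contact_force: [0.2, -0.7, -1.4]
width: 0.0114
grip_force: 49.6
shift -0.0822 0.0037 0.0009 turn -0.004 rows>=1.3 0.0 psi 93.8 pos [0.5994 0.0518 0.2284] F [ 0.2 -0.7 -1.4] w 0.0114 g 49.6 t 9.7 q7 1.61
```

View pics/t3.png

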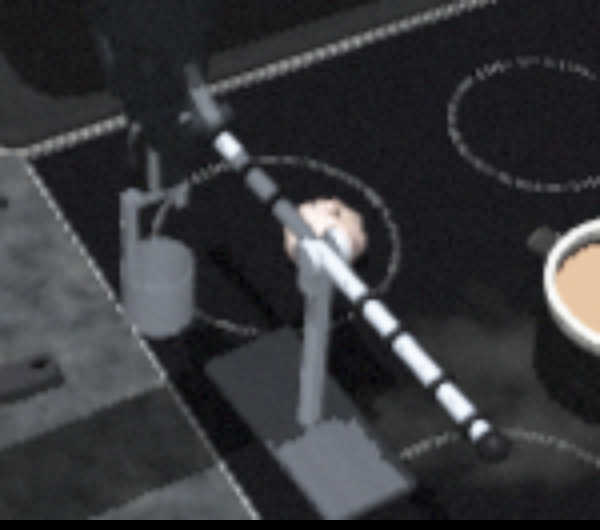

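The measure is held upright in front of place 1, with the stem towards the robot at (135,225) in the crop. Now I'll move in and lower it.

```bash
python3 steer.py '-0.03 0.003 0.001 0;-0.06 0.0035 0.001 0;-0.082 0.0035 0.001 0;-0.082 0.0035 0.001 0;-0.082 0.0035 0.001 0;-0.082 0.0035 0.001 0' && python3 go.py .6812 .0609 .189 94
```

```text
time_s: 10.5
position: [0.6807, 0.064, 0.2279]
ee_rot: [[-0.998, -0.07, -0.0], [-0.07, 0.998, 0.0], [0.0, 0.0, -1.0]]
contact_force: [0.1, -0.3, -0.9]
width: 0.0113
grip_force: 49.6
shift -0.0003 -0.0031 0.0389 turn -0.000 rows>=0.6 0.0 psi 94.0 pos [0.6807 0.064  0.2279] F [ 0.1 -0.3 -0.9] w 0.0113 g 49.6 t 10.5 q7 1.62
```

```bash
python3 steer.py '0 -0.003 0.01 0;0 -0.003 0.02 0;0 -0.003 0.03 0;0 -0.003 0.036 0;0 -0.003 0.039 0;0 -0.003 0.039 0;0 -0.003 0.039 0;0 -0.003 0.039 0'
```

```text
time_s: 11.5
position: [0.6817, 0.0616, 0.1885]
ee_rot: [[-0.998, -0.07, 0.0], [-0.07, 0.998, 0.0], [-0.0, 0.0, -1.0]]
contact_force: [-0.7, 0.3, -0.1]
width: 0.0117
grip_force: 50.1
```

```bash
python3 steer.py '0 0 0 0;0 0 0 0;0 0 0 0;0 0 -0.05 0;0 0 -0.1 0;0 0 -0.1 0' 0.035 && python3 -c "
from h import *
cs=cap('scene')
a=cv2.resize(cs['img'][140:270,270:420],None,fx=4,fy=4)
cv2.imwrite('pics/t4.png',cv2.cvtColor(a,cv2.COLOR_RGB2BGR))"; python3 go.py .574 -.3105 .19 92
```

```text
time_s: 12.25
position: [0.6842, 0.0612, 0.2945]
ee_rot: [[-0.997, -0.07, 0.012], [-0.07, 0.998, 0.0], [-0.012, -0.0, -1.0]]
contact_force: [-0.6, -0.1, 0.0]
width: 0.0349
grip_force: 0.0
shift 0.1354 -0.3631 0.1005 turn 0.035 rows>=6.4 0.2 psi 94.0 pos [0.683  0.0612 0.2913] F [ 0.6 -1.4 -1.2] w 0.0351 g 0.0 t 12.3 q7 1.62
```

View pics/t4.png

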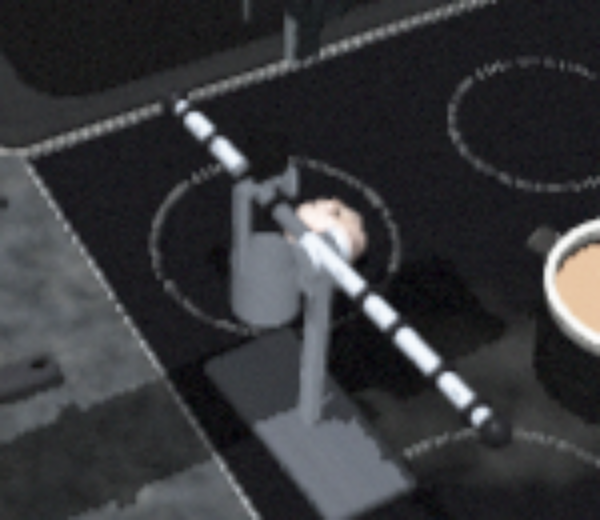

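The first measure hangs on place 1 at about (265,250), and the bar is tilted slightly. My yaw estimates were biased by the lip height I assumed; corrected, B is about 12° and C about −17°. Next is measure B to place 3.

```bash
python3 go.py .5745 -.3098 .19 102; python3 steer.py '0.04 -0.04 0 -0.14;0.06 -0.09 0 -0.14;0.075 -0.145 0 -0.14;0.09 -0.2 0.01 -0.14;0.105 -0.255 0.03 -0.14;0.12 -0.31 0.05 -0.14;0.13 -0.35 0.08 -0.14;0.135 -0.362 0.1 -0.14;0.135 -0.362 0.1 -0.14;0.135 -0.362 0.1 -0.14' 0.04 && python3 go.py .5745 -.3098 .117 102
```

```text
shift 0.1349 -0.3625 0.1005 turn -0.139 rows>=6.4 0.7 psi 94.0 pos [0.683  0.0612 0.2913] F [ 0.6 -1.4 -1.2] w 0.0351 g 0.0 t 12.3 q7 1.62
time_s: 13.55
position: [0.5733, -0.3075, 0.1884]
ee_rot: [[-0.978, -0.211, 0.001], [-0.211, 0.978, 0.001], [-0.001, 0.001, -1.0]]
contact_force: [0.4, 0.2, 0.5]
width: 0.04
grip_force: 0.0
shift -0.0007 -0.0025 0.0714 turn 0.003 rows>=1.1 0.0 psi 102.2 pos [ 0.5733 -0.3075  0.1884] F [0.4 0.2 0.5] w 0.0400 g 0.0 t 13.6 q7 2.38
```

```bash
python3 steer.py '-0.001 -0.002 0.04 0;-0.001 -0.002 0.065 0;-0.001 -0.002 0.0715 0;-0.001 -0.002 0.0715 0' && python3 steer.py '0 0 0 0;0 0 0 0;0 0 0 0;0 0 0 0;0 0 0 0' 0 50 && python3 steer.py '0 0 -0.05 0;0 0 -0.1 0;0 0 -0.12 0.07;0 0 -0.12 0.14;0 0 -0.12 0.14;0 0 -0.12 0.14' && python3 go.py .614 -.15 .2375 94
```

```text
time_s: 14.05
position: [0.5749, -0.3101, 0.1179]
ee_rot: [[-0.978, -0.21, 0.002], [-0.21, 0.978, -0.0], [-0.002, -0.001, -1.0]]
contact_force: [-0.5, 0.5, -0.0]
width: 0.0396
grip_force: 0.0
time_s: 14.68
position: [0.5749, -0.3115, 0.1185]
ee_rot: [[-0.978, -0.209, 0.003], [-0.209, 0.978, -0.001], [-0.003, -0.002, -1.0]]
contact_force: [0.9, 0.0, 5.7]
width: 0.0112
grip_force: 53.5
time_s: 15.42
position: [0.5732, -0.3105, 0.2356]
ee_rot: [[-0.997, -0.071, -0.002], [-0.071, 0.997, 0.001], [0.002, 0.001, -1.0]]
contact_force: [-0.4, 0.8, -1.0]
width: 0.0116
grip_force: 52.5
shift -0.0521 0.1572 -0.0018 turn 0.001 rows>=2.6 0.0 psi 94.1 pos [ 0.5732 -0.3105  0.2356] F [-0.4  0.8 -1. ] w 0.0116 g 52.5 t 15.4 q7 2.24
```

```bash
python3 steer.py '-0.015 0.04 -0.002 0;-0.03 0.085 -0.002 0;-0.04 0.13 -0.002 0;-0.05 0.157 -0.002 0;-0.052 0.157 -0.002 0;-0.052 0.157 -0.002 0' && python3 go.py .696 -.1438 .2375 94
```

```text
time_s: 16.18
position: [0.6141, -0.1522, 0.2383]
ee_rot: [[-0.998, -0.069, -0.001], [-0.069, 0.998, -0.002], [0.001, -0.001, -1.0]]
contact_force: [0.8, 0.2, -1.2]
width: 0.0119
grip_force: 52.5
shift -0.0823 0.0027 0.0006 turn -0.001 rows>=1.3 0.0 psi 94.0 pos [ 0.6141 -0.1522  0.2383] F [ 0.8  0.2 -1.2] w 0.0119 g 52.5 t 16.2 q7 1.97
```

```bash
python3 steer.py '-0.03 0.002 0.001 0;-0.06 0.002 0.001 0;-0.082 0.002 0.001 0;-0.082 0.002 0.001 0;-0.082 0.002 0.001 0;-0.082 0.002 0.001 0' && python3 go.py .696 -.1438 .184 94
```

```text
time_s: 16.92
position: [0.6954, -0.1441, 0.2383]
ee_rot: [[-0.998, -0.069, -0.0], [-0.069, 0.998, -0.001], [0.0, -0.001, -1.0]]
contact_force: [0.1, -0.4, -1.2]
width: 0.0115
grip_force: 52.4
shift -0.0007 0.0003 0.0543 turn -0.001 rows>=0.9 0.0 psi 93.9 pos [ 0.6954 -0.1441  0.2383] F [ 0.1 -0.4 -1.2] w 0.0115 g 52.4 t 16.9 q7 1.93
```

```bash
python3 steer.py '-0.001 0 0.01 0;-0.001 0 0.02 0;-0.001 0 0.028 0;-0.001 0 0.034 0;-0.001 0 0.04 0;-0.001 0 0.045 0;-0.001 0 0.049 0;-0.001 0 0.05 0;-0.001 0 0.05 0;-0.001 0 0.05 0' && python3 steer.py '0 0 0 0;0 0 0 0;0 0 0 0;0 0 0 0;0 0 -0.05 0;0 0 -0.1 0;0 0 -0.1 0;0 0 -0.1 0' 0.035 && python3 go.py .5563 -.4085 .2 73;  python3 -c "
from h import *
cs=cap('scene')
a=cv2.resize(cs['img'][140:270,270:420],None,fx=4,fy=4)
cv2.imwrite('pics/t5.png',cv2.cvtColor(a,cv2.COLOR_RGB2BGR))"
```

```text
time_s: 18.18
position: [0.6974, -0.1429, 0.1881]
ee_rot: [[-0.998, -0.07, 0.0], [-0.07, 0.998, -0.0], [-0.0, -0.0, -1.0]]
contact_force: [0.0, 0.6, 0.5]
width: 0.0115
grip_force: 52.6
time_s: 19.18
position: [0.6972, -0.1428, 0.2875]
ee_rot: [[-0.998, -0.07, -0.0], [-0.07, 0.998, 0.0], [0.0, 0.0, -1.0]]
contact_force: [0.4, 0.4, -1.0]
width: 0.0351
grip_force: 0.0
shift 0.1592 -0.2551 0.0875 turn 0.367 rows>=5.0 2.0 psi 94.0 pos [ 0.6972 -0.1428  0.2875] F [ 0.4  0.4 -1. ] w 0.0351 g 0.0 t 19.2 q7 1.92
```

View pics/t5.png

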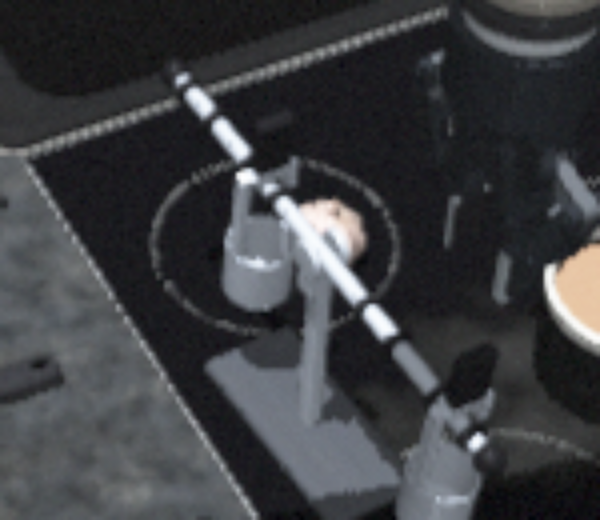

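Both measures hang, with the bar tilted slightly to the right. Now measure C.

```bash
python3 steer.py '0.03 -0.05 0 0.1;0.06 -0.1 0 0.2;0.09 -0.15 0 0.3;0.12 -0.2 0.02 0.367;0.145 -0.235 0.05 0.367;0.159 -0.255 0.08 0.367;0.159 -0.255 0.087 0.367;0.159 -0.255 0.087 0.367;0.159 -0.255 0.087 0.367' 0.04 && python3 go.py .5563 -.4085 .117 73
```

```text
time_s: 20.35
position: [0.559, -0.4065, 0.2022]
ee_rot: [[-0.957, 0.289, 0.003], [0.289, 0.957, -0.0], [-0.003, 0.001, -1.0]]
contact_force: [1.1, 0.1, 0.2]
width: 0.0401
grip_force: 0.0
shift 0.0023 -0.0028 0.0852 turn 0.004 rows>=1.4 0.0 psi 73.2 pos [ 0.559  -0.4065  0.2022] F [1.1 0.1 0.2] w 0.0401 g 0.0 t 20.4 q7 2.04
```

```bash
python3 steer.py '0.002 -0.003 0.04 0;0.002 -0.003 0.07 0;0.002 -0.003 0.085 0;0.002 -0.003 0.085 0' && python3 steer.py '0 0 0 0;0 0 0 0;0 0 0 0;0 0 0 0;0 0 0 0' 0 50 && python3 steer.py '0 0 -0.05 0;0 0 -0.1 0;0 0 -0.12 -0.12;0 0 -0.12 -0.24;0 0 -0.12 -0.366;0 0 -0.12 -0.366;0 0 -0.12 -0.366' && python3 go.py .56 .08 .2385 94
```

```text
time_s: 20.85
position: [0.5545, -0.4096, 0.1156]
ee_rot: [[-0.957, 0.291, -0.0], [0.291, 0.957, 0.001], [0.001, 0.001, -1.0]]
contact_force: [0.3, -0.4, 0.6]
width: 0.04
grip_force: 0.0
time_s: 21.48
position: [0.5546, -0.4112, 0.1175]
ee_rot: [[-0.956, 0.292, 0.003], [0.292, 0.956, -0.002], [-0.003, -0.001, -1.0]]
contact_force: [0.2, 0.3, 5.1]
width: 0.0115
grip_force: 53.5
time_s: 22.35
position: [0.5535, -0.4106, 0.2351]
ee_rot: [[-0.998, -0.067, -0.001], [-0.067, 0.998, 0.001], [0.001, 0.001, -1.0]]
contact_force: [0.2, 0.9, -0.8]
width: 0.0114
grip_force: 52.4
shift -0.0394 0.4890 -0.0030 turn -0.003 rows>=7.8 0.0 psi 93.9 pos [ 0.5535 -0.4106  0.2351] F [ 0.2  0.9 -0.8] w 0.0114 g 52.4 t 22.4 q7 2.38
```

```bash
python3 steer.py '-0.005 0.05 -0.003 0;-0.01 0.11 -0.003 0;-0.014 0.17 -0.003 0;-0.018 0.23 -0.003 0;-0.022 0.29 -0.003 0;-0.027 0.35 -0.003 0;-0.032 0.41 -0.003 0;-0.039 0.46 -0.003 0;-0.039 0.52 -0.003 0;-0.035 0.545 -0.003 0;-0.035 0.545 -0.003 0;-0.035 0.545 -0.003 0' && python3 go.py .6747 .1362 .2385 94
```

```text
time_s: 23.85
position: [0.5514, 0.1334, 0.2388]
ee_rot: [[-0.998, -0.066, 0.0], [-0.066, 0.998, -0.002], [-0.0, -0.002, -1.0]]
contact_force: [0.6, -0.7, -0.8]
width: 0.0113
grip_force: 52.6
shift -0.1232 -0.0054 0.0003 turn -0.003 rows>=2.0 0.0 psi 93.8 pos [0.5514 0.1334 0.2388] F [ 0.6 -0.7 -0.8] w 0.0113 g 52.6 t 23.9 q7 1.42
```

```bash
python3 steer.py '-0.04 -0.006 0 0;-0.08 -0.006 0 0;-0.11 -0.006 0 0;-0.123 -0.006 0 0;-0.123 -0.006 0 0;-0.123 -0.006 0 0;-0.123 -0.006 0 0' && python3 go.py .6747 .1362 .19 94
```

```text
time_s: 24.72
position: [0.6736, 0.1375, 0.2393]
ee_rot: [[-0.998, -0.069, 0.0], [-0.069, 0.998, 0.0], [-0.0, 0.0, -1.0]]
contact_force: [0.2, -0.0, -1.0]
width: 0.0115
grip_force: 52.5
shift -0.0009 -0.0014 0.0493 turn -0.001 rows>=0.8 0.0 psi 93.9 pos [0.6736 0.1375 0.2393] F [ 0.2 -0.  -1. ] w 0.0115 g 52.5 t 24.7 q7 1.48
```

```bash
python3 steer.py '-0.001 -0.001 0.01 0;-0.001 -0.001 0.02 0;-0.001 -0.001 0.028 0;-0.001 -0.001 0.034 0;-0.001 -0.001 0.04 0;-0.001 -0.001 0.045 0;-0.001 -0.001 0.049 0;-0.001 -0.001 0.049 0;-0.001 -0.001 0.049 0' && python3 steer.py '0 0 0 0;0 0 0 0;0 0 0 0;0 0 0 0;0 0 -0.05 0;0 0 -0.1 0;0.05 0 -0.1 0;0.1 0 -0.1 0;0.15 0 -0.1 0;0.2 0 -0.1 0;0.2 0 -0.1 0' 0.035 && python3 - <<'E'
from h import *
cs=cap('scene');ct=cap('top')
a=cv2.resize(cs['img'][140:270,220:420],None,fx=4,fy=4)[:,:]
b=ct['img'][230:310,220:420]
cv2.imwrite('pics/t6.png',cv2.cvtColor(np.vstack([a[:520]]),cv2.COLOR_RGB2BGR))
b=cv2.resize(ct['img'][220:320,220:390],None,fx=4,fy=4,interpolation=cv2.INTER_CUBIC)
for k in range(0,170,10): cv2.line(b,(k*4,0),(k*4,8),(255,0,0))
for k in range(0,100,10): cv2.line(b,(0,k*4),(8,k*4),(255,0,0))
cv2.imwrite('pics/t7.png',cv2.cvtColor(b,cv2.COLOR_RGB2BGR))
E
python3 go.py .4775 -.026 .1 82
```

```text
time_s: 25.85
position: [0.6753, 0.137, 0.19]
ee_rot: [[-0.998, -0.069, 0.0], [-0.069, 0.998, -0.0], [-0.0, -0.0, -1.0]]
contact_force: [-0.2, -0.1, 0.3]
width: 0.0113
grip_force: 52.7
time_s: 27.22
position: [0.4718, 0.1232, 0.2897]
ee_rot: [[-0.997, -0.071, -0.003], [-0.071, 0.997, 0.001], [0.003, 0.001, -1.0]]
contact_force: [0.3, 0.7, 0.2]
width: 0.0351
grip_force: 0.0
shift 0.0093 -0.1492 0.1904 turn 0.209 rows>=3.9 1.1 psi 94.0 pos [0.476  0.1233 0.2905] F [-0.1  1.1 -0.2] w 0.0348 g 0.0 t 27.3 q7 1.38
```

View pics/t6.png

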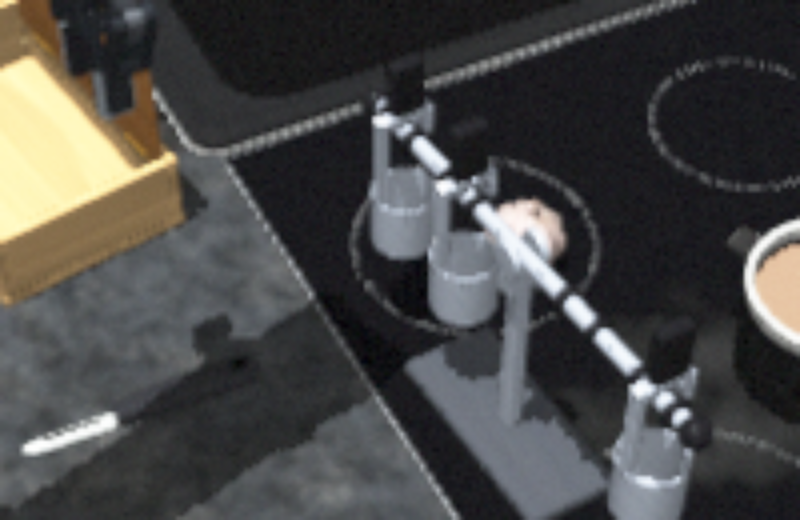

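View pics/t7.png

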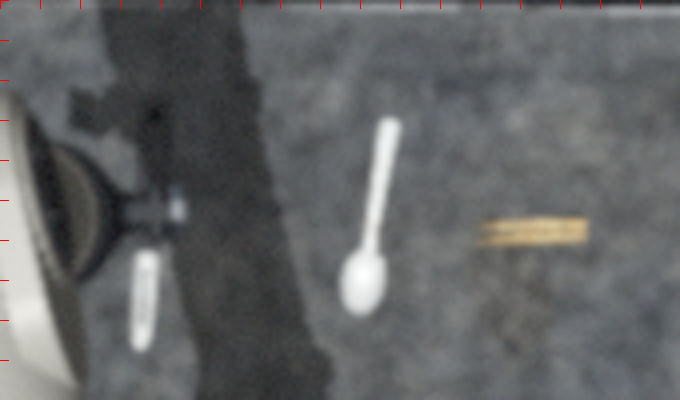

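All three measures hang, and the peeler, spoon and peg are where I measured them (the peeler tip is at (254,307) in the top view). I've viewed 13 pictures, so I'll check by numbers from here. Peeler first.

```bash
python3 go.py .482 .1233 .005 87; python3 steer.py '0 0 0.06 0.12;-0.006 0 0.12 0.12;-0.006 0 0.18 0.12;-0.006 0 0.24 0.12;-0.006 0 0.27 0.12;-0.006 0 0.27 0.12;-0.006 0 0.27 0.12' 0.055 && python3 go.py .482 .1233 .004 87
```

```text
shift -0.0053 -0.0006 0.2855 turn 0.122 rows>=4.6 0.6 psi 94.0 pos [0.476  0.1233 0.2905] F [-0.1  1.1 -0.2] w 0.0348 g 0.0 t 27.3 q7 1.38
time_s: 28.2
position: [0.4842, 0.1239, 0.021]
ee_rot: [[-0.999, 0.051, 0.003], [0.051, 0.999, 0.001], [-0.003, 0.001, -1.0]]
contact_force: [-0.3, 0.5, 0.1]
width: 0.055
grip_force: 0.0
shift 0.0022 -0.0007 0.0170 turn 0.001 rows>=0.3 0.0 psi 87.1 pos [0.4842 0.1239 0.021 ] F [-0.3  0.5  0.1] w 0.0550 g 0.0 t 28.2 q7 1.33
```

```bash
python3 steer.py '0.002 -0.001 0.01 0;0.002 -0.001 0.017 0;0.002 -0.001 0.017 0' && python3 steer.py '0 0 0 0;0 0 0 0;0 0 0 0;0 0 0 0;0 0 0 0;0 0 0 0' 0 50 && python3 steer.py '0 0 -0.05 0;0 0 -0.1 0;0 0 -0.1 0' ; python3 go.py .455 .365 .11 8.4
```

```text
time_s: 28.58
position: [0.4791, 0.1227, 0.0025]
ee_rot: [[-0.999, 0.051, -0.001], [0.051, 0.999, -0.0], [0.001, -0.0, -1.0]]
contact_force: [0.8, -0.3, 0.6]
width: 0.0549
grip_force: 0.0
time_s: 29.32
position: [0.4802, 0.123, 0.0033]
ee_rot: [[-0.999, 0.051, 0.001], [0.051, 0.999, 0.0], [-0.001, 0.0, -1.0]]
contact_force: [0.5, -0.1, 5.6]
width: 0.0237
grip_force: 50.9
time_s: 29.7
position: [0.4827, 0.1235, 0.1063]
ee_rot: [[-0.999, 0.051, 0.008], [0.051, 0.999, 0.003], [-0.008, 0.003, -1.0]]
contact_force: [0.3, 0.3, -0.7]
width: 0.0236
grip_force: 50.2
shift 0.0399 0.2398 -0.0033 turn 1.373 rows>=3.9 7.3 psi 87.1 pos [0.4827 0.1235 0.1063] F [ 0.3  0.3 -0.7] w 0.0236 g 50.2 t 29.7 q7 1.30
```

```bash
python3 steer.py '0 0 0 0.18;0 0 0 0.36;0 0 0 0.54;0 0 0 0.72;0 0 0 0.9;0.01 0.06 -0.01 1.08;0.02 0.12 -0.01 1.26;0.03 0.18 -0.01 1.373;0.046 0.24 -0.003 1.373;0.046 0.24 -0.003 1.373;0.046 0.24 -0.003 1.373'; python3 go.py .449 .3656 .018 8.4
```

```text
time_s: 31.08
position: [0.4446, 0.3638, 0.1038]
ee_rot: [[-0.148, 0.989, -0.002], [0.989, 0.148, -0.004], [-0.003, -0.003, -1.0]]
contact_force: [-0.3, -0.5, -0.6]
width: 0.0234
grip_force: 50.2
shift 0.0014 0.0048 0.0857 turn 0.002 rows>=1.4 0.0 psi 8.5 pos [0.4446 0.3638 0.1038] F [-0.3 -0.5 -0.6] w 0.0234 g 50.2 t 31.1 q7 -0.42
```

```bash
python3 steer.py '0.001 0.004 0 0;0.001 0.004 0.03 0;0.001 0.004 0.06 0;0.001 0.004 0.08 0;0.001 0.004 0.086 0;0.001 0.004 0.086 0;0.001 0.004 0.086 0' && python3 steer.py '0 0 0 0;0 0 0 0;0 0 -0.04 0;0 0 -0.1 0;0 0 -0.15 0;0 0 -0.15 0' 0.033; python3 go.py .475 -.026 .12 82.5
```

```text
time_s: 31.95
position: [0.4508, 0.3665, 0.021]
ee_rot: [[-0.146, 0.989, 0.002], [0.989, 0.146, 0.001], [0.001, 0.002, -1.0]]
contact_force: [-0.3, 0.5, -0.7]
width: 0.0236
grip_force: 50.2
time_s: 32.7
position: [0.4528, 0.3685, 0.1755]
ee_rot: [[-0.147, 0.989, 0.009], [0.989, 0.147, 0.008], [0.006, 0.01, -1.0]]
contact_force: [0.6, -0.1, -0.5]
width: 0.033
grip_force: 0.0
shift -0.3939 -0.0364 0.0526 turn -1.293 rows>=6.4 6.9 psi 8.4 pos [0.4528 0.3685 0.1755] F [ 0.6 -0.1 -0.5] w 0.0330 g 0.0 t 32.7 q7 -0.43
```

```bash
cat > tools.py <<'E'
from h import *
def blob(c,m,roi,z,n):
    k=np.zeros(m.shape,np.uint8);x,y,w,h=roi;k[y:y+h,x:x+w]=m[y:y+h,x:x+w]
    cn=cv2.findContours(k,cv2.RETR_EXTERNAL,cv2.CHAIN_APPROX_NONE)[0]
    if not cn: print(n,'none');return
    b=max(cn,key=cv2.contourArea);(cx,cy),wh,_=cv2.minAreaRect(b)
    P=np.array([onz(c,*p,z)[:2] for p in cv2.boxPoints(cv2.minAreaRect(b))])
    e=[P[1]-P[0],P[2]-P[1]];e=max(e,key=np.linalg.norm)
    print(n,'c',onz(c,cx,cy,z)[:2].round(4),'area',cv2.contourArea(b),'len %.3f'%np.linalg.norm(e),'ang %.1f'%(np.degrees(np.arctan2(e[1],e[0]))%180))
if __name__=='__main__':
    c=cap('top','last');hsv=cv2.cvtColor(c['img'],cv2.COLOR_RGB2HSV)
    sp=((hsv[...,2]>185)&(hsv[...,1]<40)).astype(np.uint8)
    pg=((hsv[...,1]>70)&(hsv[...,2]>110)&(hsv[...,0]>8)&(hsv[...,0]<30)).astype(np.uint8)
    blob(c,sp,(270,228,80,95),.006,'spoon');blob(c,pg,(325,240,60,80),.01,'peg')
E
python3 tools.py
```

```text
spoon c [ 0.4789 -0.0233] area 198.5 len 0.127 ang 174.9
peg c [ 0.4704 -0.1336] area 89.5 len 0.062 ang 93.6
```

```bash
python3 steer.py '-0.06 -0.005 0 -0.18;-0.12 -0.01 0 -0.36;-0.18 -0.015 0 -0.54;-0.24 -0.02 0 -0.72;-0.3 -0.025 0 -0.9;-0.35 -0.03 0 -1.08;-0.385 -0.035 0.03 -1.26;-0.394 -0.036 0.053 -1.293;-0.394 -0.036 0.07 -1.293;-0.394 -0.036 0.1 -1.293;-0.394 -0.036 0.12 -1.293;-0.394 -0.036 0.12 -1.293' 0.045; python3 go.py .479 -.0264 .003 82.5
```

```text
time_s: 34.25
position: [0.4686, -0.0285, 0.0472]
ee_rot: [[-0.991, 0.13, -0.007], [0.13, 0.991, -0.0], [0.007, -0.001, -1.0]]
contact_force: [0.3, 0.1, 0.4]
width: 0.045
grip_force: 0.0
shift -0.0104 0.0035 0.0441 turn 0.000 rows>=0.7 0.0 psi 82.5 pos [ 0.4686 -0.0285  0.0472] F [0.3 0.1 0.4] w 0.0450 g 0.0 t 34.2 q7 1.62
```

```bash
python3 steer.py '-0.005 0.002 0.02 0;-0.005 0.002 0.03 0;-0.005 0.002 0.03 0;-0.005 0.002 0.03 0' ; python3 go.py .479 -.0264 .002 82.5
```

```text
time_s: 34.75
position: [0.4773, -0.0274, 0.0204]
ee_rot: [[-0.991, 0.13, 0.001], [0.13, 0.991, 0.0], [-0.001, 0.0, -1.0]]
contact_force: [0.1, 0.7, 0.4]
width: 0.0451
grip_force: 0.0
shift -0.0015 0.0012 0.0184 turn 0.000 rows>=0.3 0.0 psi 82.5 pos [ 0.4773 -0.0274  0.0204] F [0.1 0.7 0.4] w 0.0451 g 0.0 t 34.8 q7 1.64
```

```bash
python3 steer.py '-0.001 0.001 0.01 0;-0.001 0.001 0.018 0;-0.001 0.001 0.018 0' && python3 steer.py '0 0 0 0;0 0 0 0;0 0 0 0;0 0 0 0;0 0 0 0;0 0 0 0' 0 40 && python3 steer.py '0 0 -0.05 0;0 0 -0.1 0;0 0 -0.1 0;0 0 -0.1 0' ; python3 go.py .487 .381 .11 8.4
```

```text
time_s: 35.12
position: [0.4772, -0.0264, 0.0009]
ee_rot: [[-0.991, 0.13, -0.002], [0.13, 0.991, -0.0], [0.002, -0.0, -1.0]]
contact_force: [-0.6, -0.6, 0.1]
width: 0.0454
grip_force: 0.0
time_s: 35.88
position: [0.4783, -0.0266, 0.0021]
ee_rot: [[-0.991, 0.13, 0.001], [0.13, 0.991, -0.0], [-0.001, 0.0, -1.0]]
contact_force: [-0.2, -0.6, 4.2]
width: 0.0173
grip_force: 39.1
time_s: 36.38
position: [0.4774, -0.026, 0.1011]
ee_rot: [[-0.992, 0.13, -0.001], [0.13, 0.992, 0.0], [0.001, 0.0, -1.0]]
contact_force: [-0.1, 0.9, -1.0]
width: 0.0177
grip_force: 39.2
shift 0.0434 0.4048 -0.0087 turn 1.294 rows>=6.5 6.9 psi 82.5 pos [ 0.4774 -0.026   0.1011] F [-0.1  0.9 -1. ] w 0.0177 g 39.2 t 36.4 q7 1.59
```

```bash
python3 steer.py '0.005 0.02 -0.01 0.18;0.01 0.05 -0.015 0.36;0.015 0.1 -0.02 0.54;0.02 0.16 -0.02 0.72;0.025 0.22 -0.02 0.9;0.03 0.28 -0.02 1.08;0.035 0.34 -0.02 1.26;0.04 0.385 -0.015 1.294;0.04 0.407 -0.009 1.294;0.04 0.407 -0.009 1.294;0.04 0.407 -0.009 1.294'; python3 go.py .491 .383 .018 8.4
```

```text
time_s: 37.75
position: [0.4915, 0.3798, 0.1095]
ee_rot: [[-0.144, 0.99, -0.002], [0.99, 0.144, -0.003], [-0.003, -0.002, -1.0]]
contact_force: [0.1, -0.7, -0.9]
width: 0.0179
grip_force: 39.3
shift 0.0035 0.0002 0.0915 turn -0.003 rows>=1.5 0.0 psi 8.3 pos [0.4915 0.3798 0.1095] F [ 0.1 -0.7 -0.9] w 0.0179 g 39.3 t 37.8 q7 -0.34
```

```bash
python3 steer.py '0.001 0 0.03 0;0.001 0 0.06 0;0.001 0 0.08 0;0.001 0 0.09 0;0.001 0 0.09 0;0.001 0 0.09 0' && python3 steer.py '0 0 0 0;0 0 0 0;0 0 -0.04 0;0 0 -0.1 0;0 0 -0.15 0;0 0 -0.15 0' 0.026; python3 go.py .47 -.133 .12 3; python3 tools.py
```

```text
time_s: 38.5
position: [0.4852, 0.3801, 0.0186]
ee_rot: [[-0.144, 0.989, -0.013], [0.99, 0.144, -0.005], [-0.003, -0.013, -1.0]]
contact_force: [-9.2, -1.0, -1.7]
width: 0.0174
grip_force: 40.7
time_s: 39.25
position: [0.4955, 0.3826, 0.177]
ee_rot: [[-0.142, 0.99, 0.009], [0.99, 0.142, 0.007], [0.005, 0.01, -1.0]]
contact_force: [0.9, 0.0, -0.2]
width: 0.0262
grip_force: 0.0
shift -0.5070 -0.0990 0.0533 turn 0.090 rows>=8.3 0.5 psi 8.2 pos [0.4955 0.3826 0.177 ] F [ 0.9  0.  -0.2] w 0.0262 g 0.0 t 39.2 q7 -0.36
spoon none
peg c [ 0.4702 -0.1336] area 87.0 len 0.062 ang 96.1
```

```bash
python3 steer.py '-0.06 -0.012 0 0.09;-0.12 -0.024 0 0.09;-0.18 -0.036 0 0.09;-0.24 -0.048 0 0.09;-0.3 -0.06 0 0.09;-0.36 -0.072 0 0.09;-0.42 -0.084 0 0.09;-0.475 -0.095 0 0.09;-0.507 -0.099 0.03 0.09;-0.507 -0.099 0.08 0.09;-0.507 -0.099 0.11 0.09;-0.507 -0.099 0.13 0.09' 0.045; python3 steer.py '0 0 0 0;0 0 0 0'; python3 go.py .4702 -.133 .003 4
```

```text
time_s: 40.8
position: [0.4634, -0.133, 0.0377]
ee_rot: [[-0.053, 0.999, -0.006], [0.999, 0.053, 0.001], [0.001, -0.006, -1.0]]
contact_force: [0.1, 0.1, 0.3]
width: 0.0453
grip_force: 0.0
time_s: 41.05
position: [0.4667, -0.1333, 0.0409]
ee_rot: [[-0.055, 0.998, -0.0], [0.998, 0.055, -0.0], [-0.0, -0.0, -1.0]]
contact_force: [-0.2, -0.3, -0.1]
width: 0.0451
grip_force: 0.0
shift 0.0001 0.0035 0.0379 turn -0.015 rows>=0.6 0.1 psi 3.1 pos [ 0.4667 -0.1333  0.0409] F [-0.2 -0.3 -0.1] w 0.0451 g 0.0 t 41.0 q7 0.63
```

```bash
python3 steer.py '0 0.0035 0.02 0;0 0.0035 0.034 0;0 0.0035 0.038 0;0 0.0035 0.038 0' && python3 steer.py '0 0 0 0;0 0 0 0;0 0 0 0;0 0 0 0;0 0 0 0;0 0 0 0' 0 40 && python3 steer.py '0 0 -0.05 0;0 0 -0.1 0;0 0 -0.12 0;0 0 -0.12 0' ; python3 go.py .475 .381 .12 8.4; python3 tools.py
```

```text
time_s: 41.55
position: [0.4706, -0.1327, 0.0029]
ee_rot: [[-0.056, 0.998, -0.0], [0.998, 0.056, -0.0], [-0.0, -0.0, -1.0]]
contact_force: [-0.7, 1.0, 0.2]
width: 0.0453
grip_force: 0.0
time_s: 42.3
position: [0.4714, -0.1328, 0.0034]
ee_rot: [[-0.056, 0.998, 0.001], [0.998, 0.056, -0.0], [-0.0, 0.001, -1.0]]
contact_force: [-0.8, -0.2, 6.2]
width: 0.0137
grip_force: 41.1
time_s: 42.8
position: [0.4718, -0.1327, 0.1239]
ee_rot: [[-0.056, 0.998, 0.003], [0.998, 0.056, -0.0], [-0.0, 0.003, -1.0]]
contact_force: [0.2, -0.1, -0.2]
width: 0.0131
grip_force: 40.4
shift 0.5127 0.0322 0.0039 turn -0.090 rows>=8.2 0.5 psi 3.2 pos [ 0.4718 -0.1327  0.1239] F [ 0.2 -0.1 -0.2] w 0.0131 g 40.4 t 42.8 q7 0.54
spoon c [ 0.4583 -0.1065] area 155.5 len 0.092 ang 149.9
peg none
```

```bash
python3 steer.py '0.06 0.004 0 -0.09;0.12 0.008 0 -0.09;0.18 0.011 0 -0.09;0.24 0.015 0 -0.09;0.3 0.019 0 -0.09;0.36 0.023 0 -0.09;0.42 0.026 0 -0.09;0.475 0.03 0 -0.09;0.513 0.032 0 -0.09;0.513 0.032 0 -0.09;0.513 0.032 0 -0.09'; python3 go.py .475 .381 .035 8.4
```

```text
time_s: 44.22
position: [0.4733, 0.3796, 0.1207]
ee_rot: [[-0.145, 0.989, -0.002], [0.989, 0.145, -0.004], [-0.003, -0.003, -1.0]]
contact_force: [0.4, -0.5, 0.3]
width: 0.0134
grip_force: 40.4
shift 0.0015 0.0021 0.0857 turn -0.001 rows>=1.4 0.0 psi 8.3 pos [0.4733 0.3796 0.1207] F [ 0.4 -0.5  0.3] w 0.0134 g 40.4 t 44.2 q7 -0.34
```

```bash
python3 steer.py '0 0.002 0.03 0;0 0.002 0.06 0;0 0.002 0.085 0;0 0.002 0.089 0;0 0.002 0.089 0;0 0.002 0.089 0' && python3 steer.py '0 0 0 0;0 0 0 0;0 0 0 0;0 0 -0.04 0;0 0 -0.1 0;0 0 -0.16 0;0 -0.06 -0.2 0;0 -0.12 -0.25 0;0 -0.18 -0.25 0;0 -0.18 -0.25 0' 0.03; python3 - <<'E'
from h import *
cs=cap('scene');ct=cap('top')
a=cv2.resize(cs['img'][105:225,165:285],None,fx=3.3,fy=3.3);b=cv2.resize(ct['img'][215:315,95:215],None,fx=3.3,fy=3.3)
a=cv2.copyMakeBorder(a,0,0,0,4,0);b=cv2.copyMakeBorder(b,0,a.shape[0]-b.shape[0],0,0,0)
cv2.imwrite('pics/t8.png',cv2.cvtColor(np.hstack([a,b]),cv2.COLOR_RGB2BGR))
E
```

```text
time_s: 44.98
position: [0.477, 0.3818, 0.0352]
ee_rot: [[-0.145, 0.989, 0.002], [0.989, 0.145, 0.002], [0.001, 0.002, -1.0]]
contact_force: [-0.4, 0.3, 0.1]
width: 0.0136
grip_force: 40.4
time_s: 46.22
position: [0.2943, 0.3562, 0.2852]
ee_rot: [[-0.151, 0.989, -0.001], [0.989, 0.151, 0.003], [0.003, -0.001, -1.0]]
contact_force: [0.8, 0.2, -0.5]
width: 0.0299
grip_force: 0.0
```

View pics/t8.png

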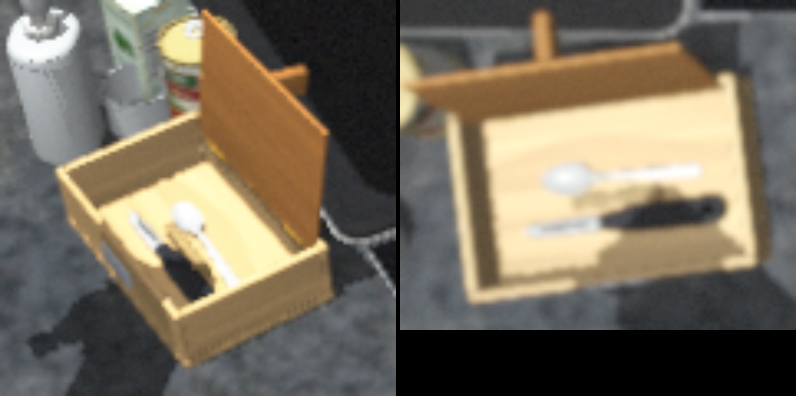

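All three tools lie flat in the box: peeler at (640,215), spoon at (620,175) and the peg between them. The flap is still open, with its tab at (543,35). I'll check the tab position numerically, then pinch it again.

```bash
python3 - <<'E'
from h import *
c=cap('top')
bx=lambda x,z,y=0: np.array([.4771+x*.9895-y*.1443,.3808+x*.1443+y*.9895,z])
print('tip px',onz(c,138.3,218.8,.151),'base end',onz(c,138.3,232,.153))
for th in(1.5,1.6,1.65,1.7,1.75):
    q=[bx(.067-.108*np.cos(th)+h*np.sin(th),.0475+.108*np.sin(th)+h*np.cos(th)) for h in(.0445,.0295)]
    print(th,q[1].round(4),proj(c,q[0]).round(1))
E
python3 go.py .586 .398 .285 98.4
```

```text
tip px [0.60581989 0.40123375 0.151     ] base end [0.57324111 0.39946371 0.153     ]
1.5 [0.565  0.3936 0.1573] [[139.1 229.2]]
1.6 [0.5757 0.3952 0.1546] [[139.2 224.9]]
1.65 [0.581  0.3959 0.1528] [[139.3 222.9]]
1.7 [0.5861 0.3967 0.1508] [[139.5 220.9]]
1.75 [0.5912 0.3974 0.1485] [[139.7 219. ]]
shift -0.0008 0.2917 -0.0005 turn -1.569 rows>=4.7 8.3 psi 8.5 pos [0.2974 0.3558 0.2843] F [ 1.1  0.5 -0.5] w 0.0300 g 0.0 t 46.4 q7 -0.71
```

```bash
python3 steer.py '0 0.04 0 -0.18;0 0.08 0 -0.36;0 0.12 0 -0.54;0 0.16 0 -0.72;0 0.2 0 -0.9;0 0.24 0 -1.08;0 0.28 0 -1.26;0 0.292 0 -1.44;0 0.292 0 -1.57;0 0.292 0 -1.57;0 0.292 0 -1.57;0 0.292 0 -1.57' 0.04; python3 go.py .587 .400 .133 98.4
```

```text
time_s: 47.88
position: [0.5868, 0.3979, 0.2837]
ee_rot: [[-0.99, -0.144, 0.0], [-0.144, 0.99, -0.0], [-0.0, -0.0, -1.0]]
contact_force: [0.8, -0.4, -0.2]
width: 0.0402
grip_force: 0.0
shift -0.0005 0.0021 0.1507 turn -0.002 rows>=2.4 0.0 psi 98.3 pos [0.5868 0.3979 0.2837] F [ 0.8 -0.4 -0.2] w 0.0402 g 0.0 t 47.9 q7 1.20
```

```bash
python3 steer.py '0 0.002 0.05 0;0 0.002 0.09 0;0 0.002 0.12 0;0 0.002 0.14 0;0 0.002 0.15 0;0 0.002 0.15 0;0 0.002 0.15 0' && python3 steer.py '0 0 0 0;0 0 0 0;0 0 0 0;0 0 0 0;0 0 0 0;0 0 0 0' 0 60
```

```text
time_s: 48.75
position: [0.5871, 0.4005, 0.1353]
ee_rot: [[-0.989, -0.145, 0.002], [-0.145, 0.989, 0.001], [-0.002, 0.001, -1.0]]
contact_force: [-0.1, 0.6, 0.5]
width: 0.0403
grip_force: 0.0
time_s: 49.5
position: [0.587, 0.4, 0.135]
ee_rot: [[-0.989, -0.145, 0.002], [-0.145, 0.989, 0.001], [-0.002, 0.0, -1.0]]
contact_force: [-1.3, -2.3, 5.9]
width: 0.0112
grip_force: 59.5
```

```bash
python3 steer.py '0.012 0 -0.004 0;0.0245 0 -0.007 0;0.0485 0 -0.009 0;0.072 0 -0.0055 0;0.095 0 0.003 0;0.115 0 0.0155 0;0.133 0 0.032 0;0.144 0 0.0487 0;0.151 0 0.063 0;0.1557 0 0.0764 0;0.156 0 0.079 0;0.156 0 0.079 0' && python3 steer.py '0 0 0 0;0 0 0 0' && python3 go.py .44 .375 .058 98.4
```

```text
time_s: 51.0
position: [0.4335, 0.3766, 0.0554]
ee_rot: [[-0.989, -0.145, 0.003], [-0.145, 0.989, -0.0], [-0.003, -0.001, -1.0]]
contact_force: [0.6, -2.3, 3.9]
width: 0.0111
grip_force: 85.0
time_s: 51.25
position: [0.4334, 0.3767, 0.0554]
ee_rot: [[-0.99, -0.144, 0.002], [-0.144, 0.99, -0.0], [-0.002, -0.001, -1.0]]
contact_force: [1.6, -3.6, 5.6]
width: 0.0107
grip_force: 85.1
shift -0.0063 -0.0026 -0.0026 turn -0.002 rows>=0.1 0.0 psi 98.3 pos [0.4334 0.3767 0.0554] F [ 1.6 -3.6  5.6] w 0.0107 g 85.1 t 51.2 q7 1.12
```

```bash
python3 steer.py '0 0 0 0;0 0 0 0;0 0 -0.03 0;0 0 -0.065 0;-0.003 0 -0.065 0' 0.04 && python3 steer.py '0 0 0 0;0 0 0 0;0 0 0 0;0 0 0 0;0 0 0 0' 0 && python3 go.py .4365 .376 .092 98.4
```

```text
time_s: 51.88
position: [0.4358, 0.38, 0.1224]
ee_rot: [[-0.989, -0.146, 0.003], [-0.146, 0.989, 0.005], [-0.004, 0.004, -1.0]]
contact_force: [0.3, 0.1, -0.5]
width: 0.04
grip_force: 0.0
time_s: 52.5
position: [0.4349, 0.3778, 0.1196]
ee_rot: [[-0.989, -0.145, -0.0], [-0.145, 0.989, -0.0], [0.0, -0.0, -1.0]]
contact_force: [0.0, -0.6, -0.0]
width: -0.0001
grip_force: 0.0
shift -0.0013 -0.0020 0.0276 turn -0.001 rows>=0.4 0.0 psi 98.3 pos [0.4349 0.3778 0.1196] F [ 0.  -0.6 -0. ] w -0.0001 g 0.0 t 52.5 q7 1.10
```

```bash
python3 steer.py '-0.001 -0.001 0.015 0;-0.001 -0.001 0.022 0;-0.001 -0.001 0.027 0;-0.001 -0.001 0.027 0' && python3 steer.py '0 0 0.002 0;0 0 0.003 0;0 0 0.003 0'
```

```text
time_s: 53.0
position: [0.4362, 0.377, 0.0926]
ee_rot: [[-0.989, -0.145, 0.0], [-0.145, 0.989, 0.0], [-0.0, -0.0, -1.0]]
contact_force: [0.7, 0.2, 0.5]
width: -0.0006
grip_force: 0.0
time_s: 53.38
position: [0.4364, 0.3773, 0.092]
ee_rot: [[-0.989, -0.145, 0.001], [-0.145, 0.989, 0.001], [-0.001, 0.001, -1.0]]
contact_force: [-3.1, -1.8, 11.3]
width: -0.0
grip_force: 5.6
```

The tab top meets the closed fingers at 0.092 m, which is exactly the shut height. I'll retreat and compare the rack area with the earlier good picture.

```bash
python3 steer.py '0 0 -0.05 0;0 0 -0.1 0;0 0 -0.15 0;0.05 0 -0.2 0;0.08 0 -0.2 0;0.08 0 -0.2 0;0.08 0 -0.2 0;0.08 0 -0.2 0' && python3 - <<'E'
from h import *
c=cap('scene','end');cap('top','endtop')
a=cv2.resize(c['img'][140:270,220:420],None,fx=4,fy=4).astype(int);b=cv2.cvtColor(cv2.imread('pics/t6.png'),cv2.COLOR_BGR2RGB).astype(int)
d=np.abs(a-b).max(2)[:,360:720];print('rack diff mean',d.mean(),'frac>60',(d>60).mean())
# flap: compare box area with first picture
s=cv2.cvtColor(cv2.imread('pics/scene0.png'),cv2.COLOR_BGR2RGB).astype(int);d=np.abs(c['img'].astype(int)-s).max(2)[140:212,183:265];print('box diff',d.mean(),(d>60).mean())
t0=cv2.cvtColor(cv2.imread('pics/top0.png'),cv2.COLOR_BGR2RGB).astype(int);t=cv2.cvtColor(cv2.imread('pics/endtop.png'),cv2.COLOR_BGR2RGB).astype(int)
for n,(x,y) in dict(jar=(494,229),lemon=(418,324),garlic=(256,162)).items(): print(n,np.abs(t-t0).max(2)[y-14:y+14,x-14:x+14].mean())
E
```

```text
time_s: 54.38
position: [0.3579, 0.3649, 0.289]
ee_rot: [[-0.99, -0.143, -0.0], [-0.143, 0.99, -0.001], [0.0, -0.001, -1.0]]
contact_force: [-0.1, 0.1, 0.3]
width: 0.0003
grip_force: 0.0
rack diff mean 3.6413514957264956 frac>60 0.000860042735042735
box diff 23.307079945799458 0.1722560975609756
jar 2.498724489795918
lemon 2.826530612244898
garlic 3.2142857142857144
```

```bash
python3 -c "
from workcell import env
print(env.hand_in())"
```

```text
the job is handed in; nothing more can be done
None
```

I handed the job in at about 54 s; the hand-in gave no verdict. All three measures present hang on the bar (places 1, 3 and 0), the peeler, teaspoon and peg lie in the lower tier, the flap is shut (its tab top measured at its shut height), and the garlic, jar and lemon look unmoved in before-and-after pictures.

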